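# Shut, switch on and start the tube centrifuge

### The job

Get the bench-top centrifuge running, using only the closed fingers: push its lid down until it is fully shut, then press the dotted half of the orange rocker on the switch box fully down to switch it on, then press the green key on the centrifuge all the way down for a moment and let it come up. Leave the yellow and red keys and the grey rocker alone, do not pick up or shove the switch box, raise the lid or disturb the glassware and trays around, and finish with the hand clear.

Things in the scene. Friction and masses are not known exactly. Their poses are not given: they have to be found in the camera images.
- lid (a joint): Hinge of the lid of the white bench-top tube centrifuge. 0 = fully shut (lid level), grows as its near edge rises, up to 1.25 rad; starts 0.5 to 1.0. The hinge is stiff: the lid stays at any angle and 1 to 3 N down near its front edge moves it. The centrifuge is 265 deep x 220 wide, fixed to the bench; its front 75 mm is a deck 85 mm high with three keys, behind it the rotor chamber, 100 mm high, under the lid.
- lid_hinge (a point): Point on the lid's hinge line, at mid-width on the far rim of the centrifuge, 100 mm above the bench, at the lid's underside. Its axes turn with the lid: x along the lid away from the robot (level when shut), y along the hinge line to the left. The lid is a blue-grey panel 190 long (from hinge to near edge) x 216 wide x 12 thick.
- lid_press (a point): On the lid's top face at mid-width, 20 mm in from its near edge and 170 mm from the hinge line, on the white bar marked there; the place to push. When shut it is 112 mm above the bench. Axes as for lid_hinge (z out of the lid's top).
- power (a joint): The orange rocker of the switch box, in rad: 0 = off (half with the white dot, the far one, stands up), 0.4 = fully on (that half lies level and the near half stands up). It stays where it is left; about 2 N on the dot moves it.
- power_dot (a point): White dot on the top face of the far half of the orange rocker, about 21 mm from the rocker's pivot, turning with the rocker; about 64 mm above the bench when off, 56 mm when on. The rocker is 62 long x 36 wide, length across the box from near to far; at 0 its axes are those of the box.
- spare (a joint): The grey rocker on the same box, to be left off (0).
- spare_dot (a point): White dot on the far half of the grey rocker, 100 mm to the right of the orange rocker's dot.
- switch_box: Light grey switch box standing loose on the bench, 130 (x) x 200 (y) x 45 high, about 0.9 kg. Origin at the centre of its underside, x away from the robot, y left. The orange rocker is in its left half (y +50), the grey one in its right half (y -50).
- start (a joint): Travel of the green start key, in m: 0 = up, 0.006 = fully down; a spring returns it, about 4.5 N holds it fully down.
- pulse (a joint): Travel of the yellow key, in m; not to be pressed.
- stop (a joint): Travel of the red key, in m; not to be pressed.
- start_top (a point): Centre of the top of the green start key, a round cap 32 mm in diameter pressed straight down, about 107 mm above the bench when up. The three keys stand in a row 60 mm apart on the centrifuge's front deck, in any order; the near edge of the shut lid is 38 mm beyond the row's centre line.
- pulse_top (a point): Centre of the top of the yellow key, a round cap 32 mm in diameter pressed straight down, about 107 mm above the bench when up. The three keys stand in a row 60 mm apart on the centrifuge's front deck, in any order; the near edge of the shut lid is 38 mm beyond the row's centre line.
- stop_top (a point): Centre of the top of the red key, a round cap 32 mm in diameter pressed straight down, about 107 mm above the bench when up. The three keys stand in a row 60 mm apart on the centrifuge's front deck, in any order; the near edge of the shut lid is 38 mm beyond the row's centre line.
- jar_mid (a point): Bystander: small clear sample jar, 34 dia. x 55 high mm, loose; point at its centre, half-way up.
- amber_bottle_mid (a point): Bystander: amber glass bottle, 60 dia. x 140 high mm, loose; point at its centre, half-way up.
- blue_cap_bottle_mid (a point): Bystander: clear bottle with blue cap, 64 dia. x 130 high mm, loose; point at its centre, half-way up.
- beaker_mid (a point): Bystander: glass beaker, 68 dia. x 85 high mm, loose; point at its centre, half-way up.
- tip_box_mid (a point): Bystander: closed teal pipette-tip box with a paler lid, 90 x 120 x 55 high mm, loose; point at its centre, half-way up.
- vial_tray_mid (a point): Bystander: open blue divided tray, 100 x 130 x 30 high mm, loose; point at its centre, half-way up.

How it is judged:
By the outcome, as a careful person would: the job done as asked, in the order asked, and still so for the second after the job is handed in, with the robot touching nothing.
It also fails if it takes over 58 s, if anything falls off the work surface, if the arm or the gripper's body presses on something with over 40 N, if the wrist force passes 120 N, or if a joint passes its speed limit or range.

### The arm

A 6-joint arm with a two-finger parallel gripper is mounted at the origin on the work surface. World frame = base frame: x ahead of the robot, y to its left, z up, the work surface at z = 0. Lengths are in m, angles in rad, forces in N, time in s.
With the tool pointing down it reaches from about 0.3 to 0.775 m from the base axis. Payload 14.6 kg.
Tool frame: the origin (TCP) lies at the very end of the fingers, on their centre line; the grasp point (between the pads) lies 19 mm behind it; z points along the fingers, y is the direction in which the jaws open and shut (so a half turn about z gives the same grasp; the last joint's range is limited). The gripper opens to 94 mm and grips with 3 to 60 N. Pads are 16 mm wide; open, the fingers measure 119 mm over their backs; the gripper's body (75 mm by 177 mm) begins 78 mm behind the grasp point.
Start: joints at [1.066, 0.3, 1.521, -0, 1.321, -0.067], TCP at [0.233, 0.498, 0.205] pointing down, gripper open.
Joint ranges: [-3.03, 3.03], [-0.79, 2.21], [0.23, 2.52], [-1.04, 4.18], [0, 3.07], [-2.55, 2.55]. Speed limits (rad/s): [2.22, 2.22, 2.57, 3.14, 3.14, 3.14].

### API

Orientations are given as [roll, pitch, yaw] about the fixed x, y, z axes, in that order (R = Rz(yaw) Ry(pitch) Rx(roll)).
In Python, from station import get_obs, vision, hand_in gives the robot as it stands.
- The arm moves only by the tool play_rows, never from a script. Its argument "moves" is a list of rows, each an object with "claw": the opening, from 0 (shut) to 1 (fully open); "linear": the shift along the tool's x, y, z in mm, a list of three; "turn": the turn, a rotation vector about the tool's x, y, z in rad, a list of three. In form: [{"claw": claw, "linear": [tx, ty, tz], "turn": [ax, ay, az]}, ...]. A call has 1 to 8 rows; each row is the pose to reach, as a shift and turn from the pose measured when the call began, along the tool's axes at that moment; what a row does not reach only later rows make up. A row lasts 1/8 s, in which the tool goes at most 62.5 mm and 10.7 degrees, less where a joint would pass 70% of its speed; a pose out of reach is approached as far as the arm can. A call with a gripper value outside its range is refused whole. The fingers move at their own pace and stop on an object; "force" is the grip in N (left out, the last holds). Time passes only in rows, so rows that repeat a pose let the fingers close. It gives the time, the measured TCP pose, the force and the opening at its end, in the units of the state.
- get_obs(): the state, without advancing time (a new reading comes with each control period).
- vision.camera(name): name is "scene" or "top" or "wrist"; returns the picture (400x640x3 uint8, blue, green, red); there is no depth.
- vision.camera_info(name): a dict with "camera_matrix" (3x3 intrinsics, pixels), "rvec" (rotation vector, rad) and "tvec" (3), from world to camera coordinates, as OpenCV has them; the wrist camera has in their place "mount" (4x4, takes a point from camera to tool coordinates, whose origin is the TCP and whose axes are the flange's). Camera axes: x right, y down, z forward; pixel columns grow to the right and rows downward; lengths in m; the calibration is good to about 2 mm. A picture is of the moment at which its call begins: read the wrist's pose just before it. camera_info takes no time and is no camera call.
- hand_in(): hands the job in, once; it reports no verdict.
The state is a dict: "time_s": time; "qpos": joint angles; "joint_vel": joint speeds; "tau": joint torques, N m; "ee_pos": TCP position; "eef_rot": TCP orientation; "force": force on the tool from outside, world axes, zero at the start; "moment": the same for the moment, N m; "grip_width": finger opening in m.
Only numpy, scipy, OpenCV 4.12 (cv2) and the standard library are available. Lean on these libraries where they do the work, as an engineer would, in place of code of your own. Each camera call takes 0.05 s, during which the arm holds its last target.

## Working session

There is one attempt and no reset: what is moved stays moved. The work goes in short steps, Python scripts to look and compute and a tool call to move; the robot and the scene stay as the last step left them, time stands still between calls to the robot, and variables do not carry over. Pictures are saved under pics/ and viewed, and the job is handed in when it is done.

Besides the shell and the picture viewer there is one more tool, called by a JSON object that holds its "op" and its "data". play_rows: Moves the arm, as the interface text tells. Its arguments: {"type":"object","properties":{"moves":{"type":"array","items":{"type":"object","properties":{"claw":{"type":"number"},"linear":{"type":"array","items":{"type":"number"}},"turn":{"type":"array","items":{"type":"number"}}}}},"force":{"type":"number"}},"required":["moves"]}

```bash
mkdir -p pics; python3 - <<'E'
from station import get_obs, vision
import cv2
o=get_obs();print(o)
for n in ("scene","top"):
    cv2.imwrite(f"pics/{n}0.png",vision.camera(n)); print(n,vision.camera_info(n))
print(vision.camera_info("wrist"))
E
```

```text
{'time_s': 0.0, 'qpos': array([ 1.06639038e+00,  3.00436875e-01,  1.52158139e+00, -1.49591085e-05,
        1.32067732e+00, -6.66068814e-02]), 'joint_vel': array([ 0.00016398,  0.00013369, -0.00050803, -0.00150354, -0.00093646,
       -0.00280835]), 'tau': array([ 6.97115302e-04, -5.31828153e+01, -3.52729511e+01,  7.08051352e-02,
        2.45550263e-02, -1.39454842e-04]), 'ee_pos': array([0.23305614, 0.49789791, 0.20490497]), 'eef_rot': array([-3.14049120e+00, -5.89514836e-05,  2.70379727e+00]), 'force': array([-0.33530706, -0.43482347,  0.17326149]), 'moment': array([0.01637435, 0.02256663, 0.02772423]), 'grip_width': 0.09409254935840376}
scene {'camera_matrix': array([[372.45064514,   0.        , 312.95341745],
       [  0.        , 372.45064514, 201.95071119],
       [  0.        ,   0.        ,   1.        ]]), 'rvec': array([ 1.93965442,  1.77263929, -0.55803789]), 'tvec': array([-0.05049731, -0.41045625,  1.64136155])}
top {'camera_matrix': array([[418.70308514,   0.        , 308.46188582],
       [  0.        , 418.70308514, 204.98357846],
       [  0.        ,   0.        ,   1.        ]]), 'rvec': array([ 2.09567986, -2.14512892,  0.22313471]), 'tvec': array([0.00196277, 0.60263601, 1.23273881])}
{'camera_matrix': array([[280.48024808,   0.        , 320.47080846],
       [  0.        , 280.48024808, 196.81043269],
       [  0.        ,   0.        ,   1.        ]]), 'mount': array([[-1.28654547e-04, -9.68710501e-01, -2.48193369e-01,
         7.18422803e-02],
       [ 9.99999650e-01,  8.04390240e-05, -8.32321307e-04,
         1.04385866e-03],
       [ 8.26242823e-04, -2.48193389e-01,  9.68710152e-01,
        -1.79415578e-01],
       [ 0.00000000e+00,  0.00000000e+00,  0.00000000e+00,
         1.00000000e+00]])}
```

View pics/scene0.png

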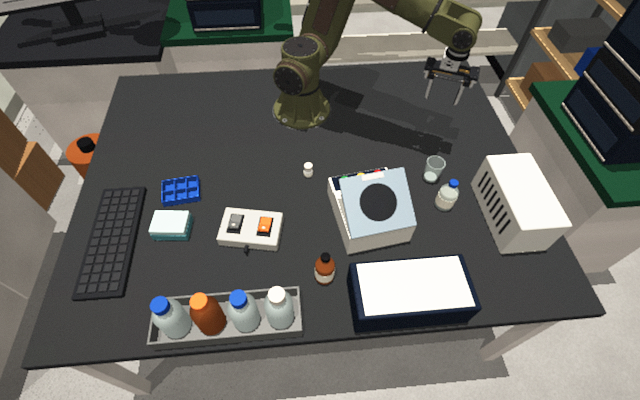

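View pics/top0.png

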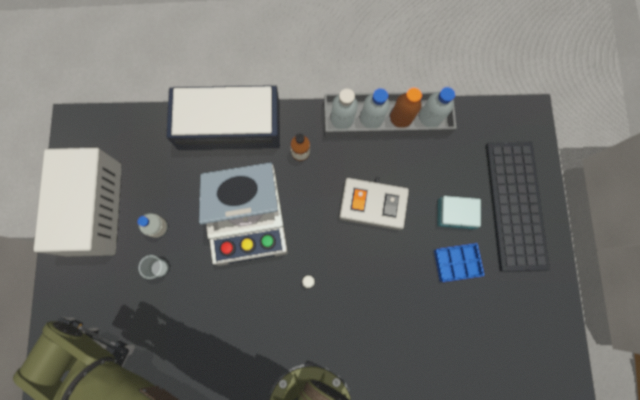

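The top view shows the centrifuge with its red, yellow and green keys at about (227,248), (247,244) and (267,241). The lid is open beyond the keys. The orange rocker is at about (360,199) and the grey one at about (391,205).

```bash
cat > h.py <<'E'
import numpy as np, cv2
from station import get_obs, vision
from scipy.spatial.transform import Rotation as R
def ray(name,uv,o=None):
    i=vision.camera_info(name); K=i["camera_matrix"]
    d=np.linalg.inv(K)@np.array([uv[0],uv[1],1.])
    if name=="wrist":
        T=np.eye(4);T[:3,:3]=R.from_euler('xyz',o["eef_rot"]).as_matrix();T[:3,3]=o["ee_pos"]
        M=T@i["mount"]; return M[:3,3],M[:3,:3]@d
    Rm=cv2.Rodrigues(i["rvec"])[0]; return -Rm.T@i["tvec"].ravel(),Rm.T@d
def onz(name,uv,z,o=None):
    c,d=ray(name,uv,o); return c+d*(z-c[2])/d[2]
def tri(rs):
    A=np.zeros((3,3));b=np.zeros(3)
    for c,d in rs:
        d=d/np.linalg.norm(d);P=np.eye(3)-np.outer(d,d);A+=P;b+=P@c
    return np.linalg.solve(A,b)
def proj(name,p,o=None):
    i=vision.camera_info(name)
    if name=="wrist":
        T=np.eye(4);T[:3,:3]=R.from_euler('xyz',o["eef_rot"]).as_matrix();T[:3,3]=o["ee_pos"]
        M=np.linalg.inv(T@i["mount"]);q=i["camera_matrix"]@(M[:3,:3]@p+M[:3,3]);return q[:2]/q[2]
    return cv2.projectPoints(np.array([p],float),i["rvec"],i["tvec"],i["camera_matrix"],None)[0].ravel()
E
python3 - <<'E'
from h import *
t=cv2.imread("pics/top0.png"); h=cv2.cvtColor(t,cv2.COLOR_BGR2HSV)
box={"red":(0,8,170,1,205,235,255,265),"yel":(22,34,150,0,205,235,290,262),"green":(40,85,120,0,205,230,290,262),"orange":(5,20,150,0,340,180,380,220)}
rng={"red":[(0,150,80),(8,255,255)],"yel":[(20,140,80),(36,255,255)],"green":[(40,100,60),(90,255,255)],"orange":[(5,150,100),(20,255,255)]}
for k,(a,b) in rng.items():
    m=cv2.inRange(h,a,b); x0,y0,x1,y1=box[k][4:]
    M=np.zeros_like(m);M[y0:y1,x0:x1]=m[y0:y1,x0:x1]
    q=cv2.moments(M,True);c=(q['m10']/q['m00'],q['m01']/q['m00'])
    print(k,q['m00'],np.round(c,1),np.round(onz("top",c,.058 if k=="orange" else .106),4))
cv2.imwrite("pics/z1.png",cv2.resize(t[150:275,180:290],None,fx=5,fy=4.8,interpolation=cv2.INTER_CUBIC)[:600])
cv2.imwrite("pics/z2.png",cv2.resize(t[170:235,330:420],None,fx=8,fy=8,interpolation=cv2.INTER_CUBIC))
s=cv2.imread("pics/scene0.png")
cv2.imwrite("pics/z3.png",cv2.resize(s[155:260,210:425],None,fx=3.7,fy=3.7,interpolation=cv2.INTER_CUBIC))
E
```

```text
red 107.0 [226.2 247.4] [0.4727 0.2311 0.106 ]
yel 111.0 [246.6 243.8] [0.4817 0.1718 0.106 ]
green 107.0 [267.  240.6] [0.4896 0.1124 0.106 ]
orange 184.0 [358.6 200. ] [ 0.6151 -0.168   0.058 ]
```

View pics/z1.png

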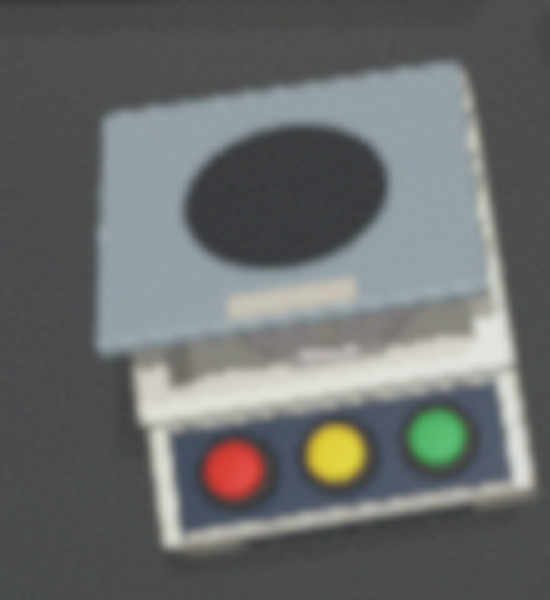

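View pics/z2.png

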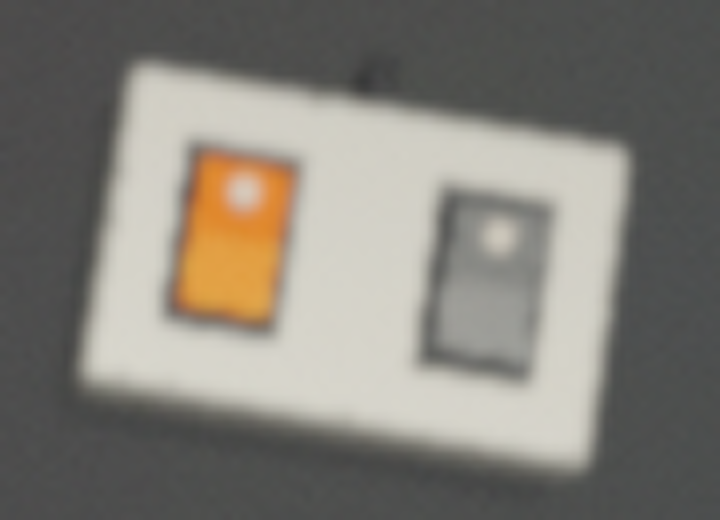

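View pics/z3.png

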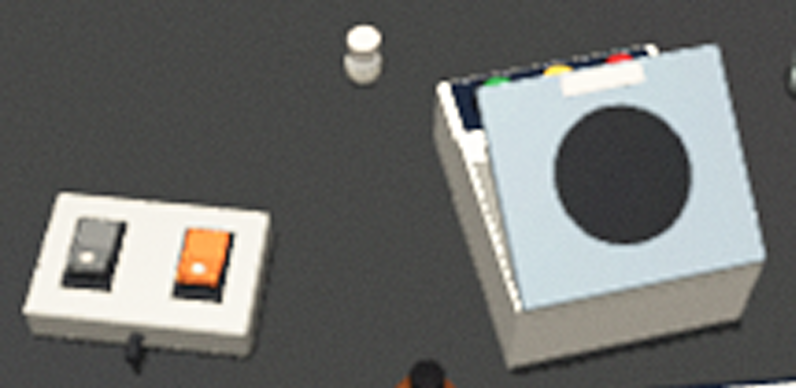

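```bash
python3 - <<'E'
from h import *
f=lambda p,fx,fy,x0,y0:((p[0]+.5)/fx-.5+x0,(p[1]+.5)/fy-.5+y0)
bt=f((291,297),5,4.8,180,150); bs=f((603,78),3.7,3.7,210,155)
p=tri([ray("top",bt),ray("scene",bs)]);print("bar",p,proj("top",p)-bt,proj("scene",p)-bs)
dt=f((244,192),8,8,330,170); ds=f((198,268),3.7,3.7,210,155)
p=tri([ray("top",dt),ray("scene",ds)]);print("dot tri",p,proj("top",p)-dt,proj("scene",p)-ds); print("dot z",onz("top",dt,.064))
gt=f((500,238),8,8,330,170);print("grey",onz("top",gt,.064))
for q in [(140,62),(630,145),(590,470),(80,385)]: print("boxc",onz("top",f(q,8,8,330,170),.045))
g=np.array([.4896,.1124]);r=np.array([.4727,.2311])
l=(r-g)/np.linalg.norm(r-g);fw=np.array([l[1],-l[0]]);print("len",np.linalg.norm(r-g),"yaw",np.arctan2(fw[1],fw[0]))
mid=np.array([.4817,.1718])
hin=mid+fw*(.038+.19);pr=mid+fw*.058;print("hinge",hin,"press shut",pr)
import numpy as np
for a in np.arange(.4,1.1,.1):
    # press at local (-0.17, +0.012)
    x=-.17*np.cos(a)+.012*np.sin(a)*1;z=.1+.17*np.sin(a)+.012*np.cos(a)
    P=np.r_[hin+fw*x,z];print(round(a,2),P.round(4),(proj("top",P)-bt).round(1),(proj("scene",P)-bs).round(1))
E
```

```text
bar [0.56097733 0.18474344 0.19833379] [-0.39960778 -0.05346878] [-0.35129441  0.02889109]
dot tri [ 0.63472596 -0.1721616   0.06229019] [-0.29739487 -0.00040089] [-0.28292258 -0.01014269]
dot z [ 0.63431368 -0.17284692  0.064     ]
grey [ 0.61386527 -0.2710142   0.064     ]
boxc [ 0.69240115 -0.13681152  0.045     ]
boxc [ 0.65426512 -0.32892845  0.045     ]
boxc [ 0.52533647 -0.30416063  0.045     ]
boxc [ 0.56318465 -0.10797951  0.045     ]
len 0.11989703916277498 yaw 0.14142524525016575
hinge [0.70742367 0.20393757] press shut [0.53912093 0.17997535]
0.4 [0.557  0.1825 0.1773] [1.6 2.7] [-2.2  3.3]
0.5 [0.5654 0.1837 0.192 ] [ 0.4 -1.2] [-0.7  2.4]
0.6 [0.5752 0.1851 0.2059] [-0.9 -5.7] [0.9 2. ]
0.7 [0.5864 0.1867 0.2187] [ -2.2 -10.6] [2.7 2.2]
0.8 [0.5987 0.1885 0.2303] [ -3.5 -16. ] [4.6 2.9]
0.9 [0.6121 0.1904 0.2406] [ -4.8 -21.8] [6.6 4.2]
1.0 [0.6265 0.1924 0.2495] [ -6.1 -27.8] [8.7 6. ]
```

```bash
cat >> h.py <<'E'
def go(p,yaw=np.pi):
    o=get_obs(); T=R.from_euler('xyz',o["eef_rot"])
    print("lin",np.round(T.inv().apply(np.array(p)-o["ee_pos"])*1000,1),"turn",np.round((T.inv()*R.from_euler('xyz',[np.pi,0,yaw])).as_rotvec(),4))
E
python3 -c "
from h import *
go([.233,.498,.26]);go([.563,.184,.25])"
```

```text
lin [  0.1  -0.  -55. ] turn [-1.000e-03 -3.000e-04 -4.378e-01]
lin [-431.9 -144.5  -44.9] turn [-1.000e-03 -3.000e-04 -4.378e-01]
```

{"op": "play_rows", "data": {"moves": [{"claw": 0,"linear": [0,0,-40],"turn": [0,0,0]},{"claw": 0,"linear": [-35,-12,-55],"turn": [0,0,-0.05]},{"claw": 0,"linear": [-80,-27,-55],"turn": [0,0,-0.1]},{"claw": 0,"linear": [-130,-44,-55],"turn": [0,0,-0.16]},{"claw": 0,"linear": [-180,-60,-55],"turn": [0,0,-0.22]},{"claw": 0,"linear": [-230,-77,-55],"turn": [0,0,-0.28]},{"claw": 0,"linear": [-280,-94,-55],"turn": [0,0,-0.34]},{"claw": 0,"linear": [-330,-110,-55],"turn": [0,0,-0.4]}], "force": 20}}

```text
time_s: 1.1
ee_pos: [0.4863, 0.257, 0.2599]
eef_rot: [-3.141, -0.001, 3.106]
force: [-0.1, 0.9, -0.6]
grip_width: 0.0174
```

```bash
python3 -c "
from h import *
o=get_obs();print(o['time_s'],o['ee_pos'],o['eef_rot'],o['grip_width'],o['force'])
go([.55,.182,.25]);go([.563,.184,.25])"
```

```text
1.1 [0.48632437 0.25702324 0.25985467] [-3.14057845e+00 -8.07922955e-04  3.10576542e+00] 0.017357827329031746 [-0.11329817  0.91769702 -0.64531198]
lin [-66.3 -72.7   9.9] turn [-0.001  -0.0008 -0.0358]
lin [-79.3 -70.2   9.9] turn [-0.001  -0.0008 -0.0358]
```

{"op": "play_rows", "data": {"moves": [{"claw": 0,"linear": [-35,-32,3],"turn": [-0.001,0,-0.036]},{"claw": 0,"linear": [-65,-58,5],"turn": [-0.001,0,-0.036]},{"claw": 0,"linear": [-79,-70,8],"turn": [-0.001,-0.001,-0.036]},{"claw": 0,"linear": [-79,-70,10],"turn": [-0.001,-0.001,-0.036]},{"claw": 0,"linear": [-79,-70,10],"turn": [-0.001,-0.001,-0.036]}]}}

```text
time_s: 1.72
ee_pos: [0.562, 0.1852, 0.2498]
eef_rot: [3.142, -0.0, -3.14]
force: [0.3, 1.1, 0.1]
grip_width: 0.0006
```

```bash
python3 -c "
from h import *
o=get_obs();print(o['time_s'],o['ee_pos'],o['eef_rot'],o['grip_width'],o['force'])
w=vision.camera('wrist');t=vision.camera('top')
cv2.imwrite('pics/w1.png',w);cv2.imwrite('pics/t1.png',t)"
```

```text
1.725 [0.56195544 0.18524062 0.24975696] [ 3.14158185e+00 -2.54864257e-04 -3.14041880e+00] 0.0005837480368374905 [0.28545425 1.06892523 0.12172555]
```

View pics/w1.png

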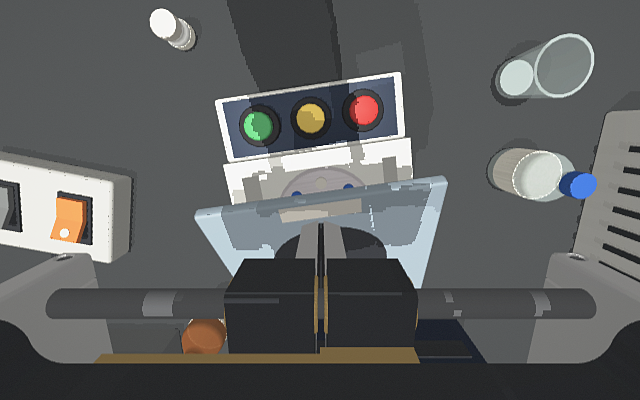

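The wrist view shows the fingertips over the white bar at (320,213). The keys are at (258,126), (311,118) and (364,110), and the orange dot is at (64,233).

```bash
python3 -c "
from h import *
o=get_obs()
for n,p,z in (('g',(258,126),.107),('y',(311,118),.107),('r',(364,110),.107),('dot',(64,233),.064)): print(n,onz('wrist',p,z,o))
print('bar', [onz('wrist',(320,208),z,o) for z in (.19,.195,.2)])
print(ray('wrist',(320,208),o), proj('wrist',o['ee_pos'],o))
go([.563,.184,.197]);go([.55,.182,.155]);go([.54,.18,.110])"
```

```text
g [0.49186376 0.11626636 0.107     ]
y [0.48319084 0.17543103 0.107     ]
r [0.47463607 0.23378965 0.107     ]
dot [ 0.63682871 -0.17085947  0.064     ]
bar [array([0.56229146, 0.18562674, 0.19      ]), array([0.56079438, 0.18563439, 0.195     ]), array([0.5592973 , 0.18564203, 0.2       ])]
(array([0.49055652, 0.18599326, 0.42958235]), array([ 0.28706339, -0.00146672, -0.95874232])) [319.36397589 232.99876076]
lin [-0.9 -1.3 53.2] turn [0.0002 0.0005 0.0015]
lin [12.1 -3.3 95.2] turn [0.0002 0.0005 0.0015]
lin [ 22.1  -5.3 140.2] turn [0.0002 0.0005 0.0015]
```

{"op": "play_rows", "data": {"moves": [{"claw": 0,"linear": [-1,-1,25],"turn": [0,0,0]},{"claw": 0,"linear": [-1,-1,45],"turn": [0,0,0]},{"claw": 0,"linear": [1,-1,56],"turn": [0,0,0]},{"claw": 0,"linear": [5,-2,68],"turn": [0,0,0]},{"claw": 0,"linear": [9,-2,80],"turn": [0,0,0]},{"claw": 0,"linear": [12,-3,92],"turn": [0,0,0]},{"claw": 0,"linear": [15,-4,104],"turn": [0,0,0]},{"claw": 0,"linear": [18,-4,116],"turn": [0,0,0]}]}}

```text
time_s: 2.82
ee_pos: [0.544, 0.1811, 0.1334]
eef_rot: [3.142, 0.001, -3.14]
force: [0.5, -1.0, 0.7]
grip_width: 0.0008
```

```bash
python3 -c "
from h import *
go([.54,.18,.112])"
```

```text
lin [ 4.  -1.1 21.4] turn [0.     0.0007 0.0014]
```

{"op": "play_rows", "data": {"moves": [{"claw": 0,"linear": [2,-1,8],"turn": [0,0,0]},{"claw": 0,"linear": [3,-1,14],"turn": [0,0,0]},{"claw": 0,"linear": [4,-1,18],"turn": [0,0,0]},{"claw": 0,"linear": [4,-1,20],"turn": [0,0,0]},{"claw": 0,"linear": [4,-1,21],"turn": [0,0,0]},{"claw": 0,"linear": [4,-1,21.5],"turn": [0,0,0]}]}}

```text
time_s: 3.58
ee_pos: [0.54, 0.1801, 0.1122]
eef_rot: [3.142, 0.001, -3.14]
force: [-3.0, -1.0, 6.3]
grip_width: 0.0005
```

{"op": "play_rows", "data": {"moves": [{"claw": 0,"linear": [0,0,0.7],"turn": [0,0,0]},{"claw": 0,"linear": [0,0,1.4],"turn": [0,0,0]},{"claw": 0,"linear": [0,0,2],"turn": [0,0,0]},{"claw": 0,"linear": [0,0,2],"turn": [0,0,0]}]}}

```text
time_s: 4.08
ee_pos: [0.5401, 0.1802, 0.112]
eef_rot: [3.141, 0.002, -3.14]
force: [-9.4, -3.5, 17.8]
grip_width: 0.0002
```

{"op": "play_rows", "data": {"moves": [{"claw": 0,"linear": [0,0,-15],"turn": [0,0,0]},{"claw": 0,"linear": [0,0,-50],"turn": [0,0,0]},{"claw": 0,"linear": [-10,-30,-80],"turn": [0,0,0]},{"claw": 0,"linear": [-20,-80,-80],"turn": [0,0,0.05]},{"claw": 0,"linear": [-30,-130,-80],"turn": [0,0,0.1]},{"claw": 0,"linear": [-40,-180,-80],"turn": [0,0,0.15]},{"claw": 0,"linear": [-50,-230,-80],"turn": [0,0,0.18]},{"claw": 0,"linear": [-50,-280,-80],"turn": [0,0,0.2]}]}}

```text
time_s: 5.08
ee_pos: [0.5908, -0.1015, 0.1925]
eef_rot: [3.141, 0.002, 2.942]
force: [0.6, -0.1, -1.0]
grip_width: 0.0004
```

```bash
python3 -c "
from h import *
o=get_obs();print(o['ee_pos'],o['eef_rot'],o['force'])
cv2.imwrite('pics/w2.png',vision.camera('wrist'));cv2.imwrite('pics/t2.png',vision.camera('top'));cv2.imwrite('pics/s2.png',vision.camera('scene'))
go([.6355,-.172,.12],np.pi-.2)"
```

```text
[ 0.59078192 -0.10148558  0.1925373 ] [3.14102960e+00 2.22740774e-03 2.94233708e+00] [ 0.56376752 -0.07185333 -1.00097635]
lin [-58.1 -59.9  72.4] turn [ 0.0005  0.0019 -0.0015]
```

View pics/w2.png

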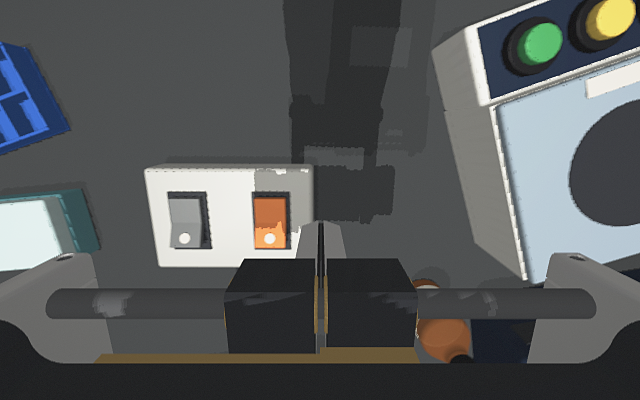

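View pics/t2.png

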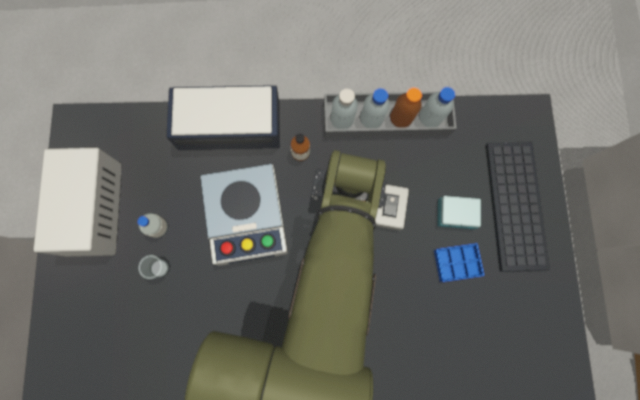

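View pics/s2.png

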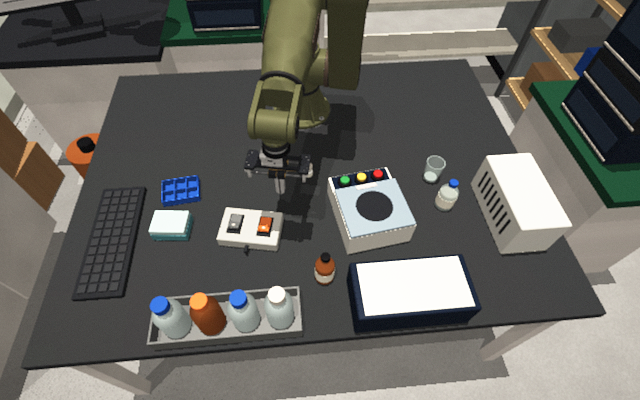

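The lid looks level in the top and scene views. The dot is at (269,239) and the green key at (543,43) in the wrist view.

```bash
python3 -c "
from h import *
o=get_obs()
print(onz('wrist',(269,239),.064,o),onz('wrist',(543,43),.107,o),onz('wrist',(185,238),.064,o))
go([.636,-.171,.08],np.pi-.2)"
```

```text
[ 0.63600525 -0.17211009  0.064     ] [0.49217136 0.11309018 0.107     ] [ 0.61497015 -0.26870612  0.064     ]
lin [-58.3 -58.8 112.4] turn [ 0.0005  0.0019 -0.0015]
```

{"op": "play_rows", "data": {"moves": [{"claw": 0,"linear": [-30,-30,10],"turn": [0,0.002,0]},{"claw": 0,"linear": [-58,-60,40],"turn": [0,0.002,0]},{"claw": 0,"linear": [-58,-60,80],"turn": [0,0.002,0]},{"claw": 0,"linear": [-58,-60,105],"turn": [0,0.002,0]},{"claw": 0,"linear": [-58,-60,116],"turn": [0,0.002,0]},{"claw": 0,"linear": [-58,-60,116],"turn": [0,0.002,0]}]}}

```text
time_s: 5.98
ee_pos: [0.6356, -0.1713, 0.0767]
eef_rot: [3.141, -0.0, 2.941]
force: [0.1, -0.4, 0.8]
grip_width: 0.0006
```

```bash
python3 -c "
from h import *
o=get_obs();print(o['ee_pos'],o['eef_rot'],o['force'])
cv2.imwrite('pics/w3.png',vision.camera('wrist'))
go([.6355,-.172,.056],np.pi-.2)"
```

```text
[ 0.63561806 -0.17131741  0.07669675] [ 3.14098749e+00 -2.40802700e-04  2.94095895e+00] [ 0.12147134 -0.4217961   0.83442474]
lin [ 0.4 -0.5 21.5] turn [ 0.0004  0.0011 -0.0008]
```

View pics/w3.png

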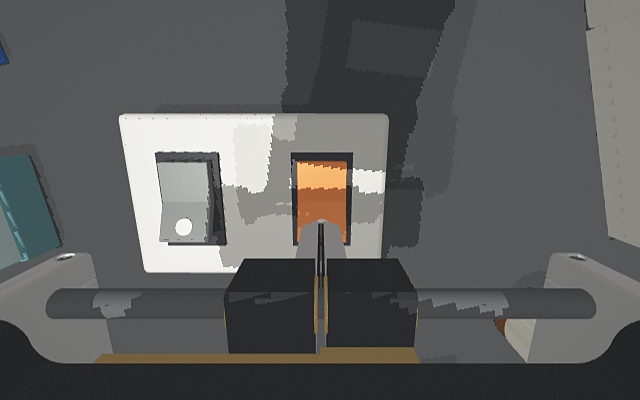

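The fingertips are centred over the far half of the orange rocker at about (321,225), so I'll press.

{"op": "play_rows", "data": {"moves": [{"claw": 0,"linear": [0,0,6],"turn": [0,0,0]},{"claw": 0,"linear": [0,0,11],"turn": [0,0,0]},{"claw": 0,"linear": [0,0,14],"turn": [0,0,0]},{"claw": 0,"linear": [0,0,17],"turn": [0,0,0]},{"claw": 0,"linear": [0,0,19],"turn": [0,0,0]},{"claw": 0,"linear": [0,0,20.5],"turn": [0,0,0]},{"claw": 0,"linear": [0,0,21],"turn": [0,0,0]}]}}

```text
time_s: 6.9
ee_pos: [0.6362, -0.1717, 0.0568]
eef_rot: [3.141, 0.002, 2.941]
force: [0.8, 0.2, 6.0]
grip_width: 0.0002
```

{"op": "play_rows", "data": {"moves": [{"claw": 0,"linear": [0,0,1],"turn": [0,0,0]},{"claw": 0,"linear": [0,0,2],"turn": [0,0,0]},{"claw": 0,"linear": [0,0,2],"turn": [0,0,0]}]}}

```text
time_s: 7.28
ee_pos: [0.6363, -0.1717, 0.0565]
eef_rot: [3.141, 0.002, 2.941]
force: [-6.1, 1.9, 16.8]
grip_width: 0.0006
```

{"op": "play_rows", "data": {"moves": [{"claw": 0,"linear": [0,0,-10],"turn": [0,0,0]},{"claw": 0,"linear": [0,0,-50],"turn": [0,0,0]},{"claw": 0,"linear": [0,0,-100],"turn": [0,0,0]},{"claw": 0,"linear": [30,30,-130],"turn": [0,0,0]},{"claw": 0,"linear": [60,70,-130],"turn": [0,0,0]},{"claw": 0,"linear": [60,70,-130],"turn": [0,0,0]}]}}

```text
time_s: 8.02
ee_pos: [0.5903, -0.0888, 0.1872]
eef_rot: [3.141, 0.003, 2.943]
force: [0.8, 0.9, 0.6]
grip_width: 0.0003
```

```bash
python3 -c "
from h import *
o=get_obs();print(o['ee_pos'],o['eef_rot'],o['force'])
cv2.imwrite('pics/w4.png',vision.camera('wrist'));s=vision.camera('scene')
cv2.imwrite('pics/s4.png',cv2.resize(s[155:260,210:425],None,fx=3.7,fy=3.7,interpolation=cv2.INTER_CUBIC))
go([.4913,.114,.18],np.pi+.14)"
```

```text
[ 0.59027767 -0.0888401   0.18722809] [3.14119541e+00 2.54919319e-03 2.94339120e+00] [0.84521243 0.85795685 0.5598949 ]
lin [138.7 181.2   6.3] turn [-0.0004  0.0024 -0.3403]
```

View pics/w4.png

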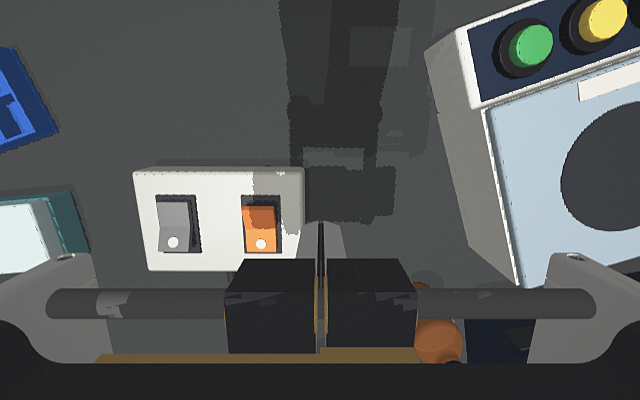

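View pics/s4.png

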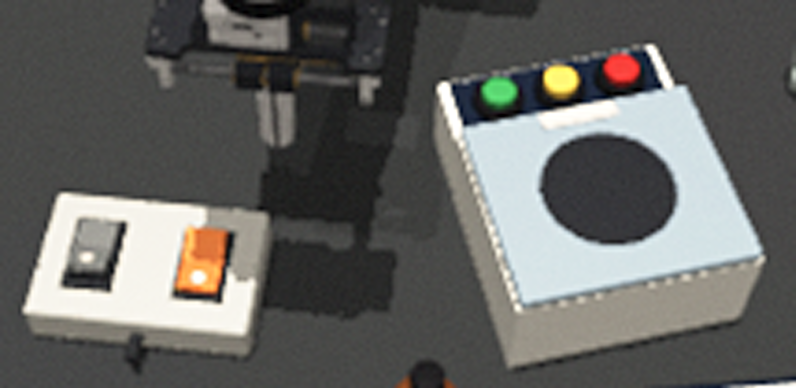

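The near half of the orange rocker now stands up, with the dot at (261,244). The grey rocker is unchanged, the lid is flat and the box is in place. Next is the green key.

{"op": "play_rows", "data": {"moves": [{"claw": 0,"linear": [25,32,0],"turn": [0,0.002,-0.06]},{"claw": 0,"linear": [60,78,0],"turn": [0,0.002,-0.14]},{"claw": 0,"linear": [95,124,0],"turn": [0,0.002,-0.22]},{"claw": 0,"linear": [125,163,3],"turn": [0,0.002,-0.3]},{"claw": 0,"linear": [139,181,6],"turn": [0,0.002,-0.34]},{"claw": 0,"linear": [139,181,6],"turn": [0,0.002,-0.34]},{"claw": 0,"linear": [139,181,30],"turn": [0,0.002,-0.34]},{"claw": 0,"linear": [139,181,45],"turn": [0,0.002,-0.34]}]}}

```text
time_s: 9.12
ee_pos: [0.4916, 0.1126, 0.1402]
eef_rot: [-3.141, -0.001, -3.004]
force: [-0.2, -0.6, -0.2]
grip_width: 0.0006
```

```bash
python3 -c "
from h import *
o=get_obs();print(o['ee_pos'],o['eef_rot'],o['force'])
cv2.imwrite('pics/w5.png',vision.camera('wrist'))
go([.4913,.114,.107],np.pi+.14)"
```

```text
[0.49156907 0.11260771 0.14019556] [-3.14097138e+00 -7.04099687e-04 -3.00391321e+00] [-0.16716725 -0.55418844 -0.24897053]
lin [-0.8  1.3 31.5] turn [-0.0006 -0.0032 -0.0021]
```

View pics/w5.png

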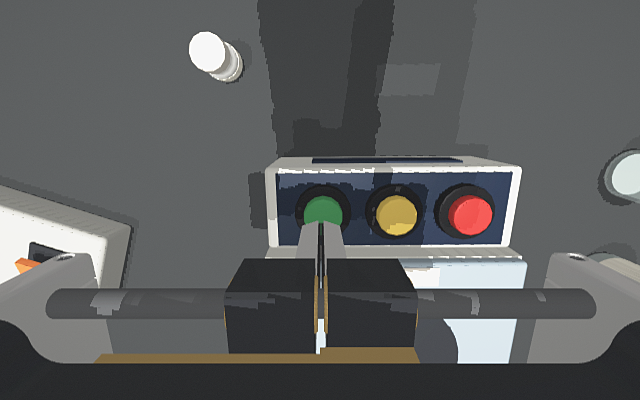

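The fingertips are over the green key at (323,212), with yellow at (397,214) clear of them.

{"op": "play_rows", "data": {"moves": [{"claw": 0,"linear": [-1,1,20],"turn": [0,0,0]},{"claw": 0,"linear": [-1,1,31],"turn": [0,0,0]},{"claw": 0,"linear": [-1,1,35],"turn": [0,0,0]},{"claw": 0,"linear": [-1,1,38],"turn": [0,0,0]},{"claw": 0,"linear": [-1,1,40],"turn": [0,0,0]},{"claw": 0,"linear": [-1,1,41],"turn": [0,0,0]},{"claw": 0,"linear": [-1,1,41],"turn": [0,0,0]}]}}

```text
time_s: 10.05
ee_pos: [0.4921, 0.1135, 0.1006]
eef_rot: [-3.14, -0.001, -3.004]
force: [-14.2, -6.2, 33.4]
grip_width: 0.0007
```

The key bottomed out at z = 0.1006, so I'll release it.

{"op": "play_rows", "data": {"moves": [{"claw": 0,"linear": [0,0,-2],"turn": [0,0,0]},{"claw": 0,"linear": [0,0,-15],"turn": [0,0,0]},{"claw": 0,"linear": [0,0,-60],"turn": [0,0,0]},{"claw": 0,"linear": [0,0,-110],"turn": [0,0,0]},{"claw": 0,"linear": [40,-30,-130],"turn": [0,0,0]},{"claw": 0,"linear": [80,-60,-140],"turn": [0,0,0]},{"claw": 0,"linear": [80,-60,-140],"turn": [0,0,0]}]}}

```text
time_s: 10.92
ee_pos: [0.4204, 0.0421, 0.2426]
eef_rot: [-3.14, 0.002, -3.006]
force: [-0.5, 0.1, 0.5]
grip_width: 0.0004
```

```bash
python3 -c "
from h import *
o=get_obs();print(o['time_s'],o['ee_pos'],o['eef_rot'],o['force'])
s=vision.camera('scene');t=vision.camera('top');cv2.imwrite('pics/w6.png',vision.camera('wrist'))
cv2.imwrite('pics/s6.png',cv2.resize(s[155:260,210:425],None,fx=3.7,fy=3.7,interpolation=cv2.INTER_CUBIC));cv2.imwrite('pics/t6.png',t);cv2.imwrite('pics/s6f.png',s)
b=cv2.imread('pics/scene0.png');d=(cv2.absdiff(s,b).max(2)>60).astype('uint8')*255;cv2.imwrite('pics/d6.png',d)
"
```

```text
10.925 [0.42035815 0.04208918 0.24257395] [-3.14000314e+00  2.44828842e-03 -3.00554593e+00] [-0.47325642  0.07656416  0.53316719]
```

View pics/s6.png

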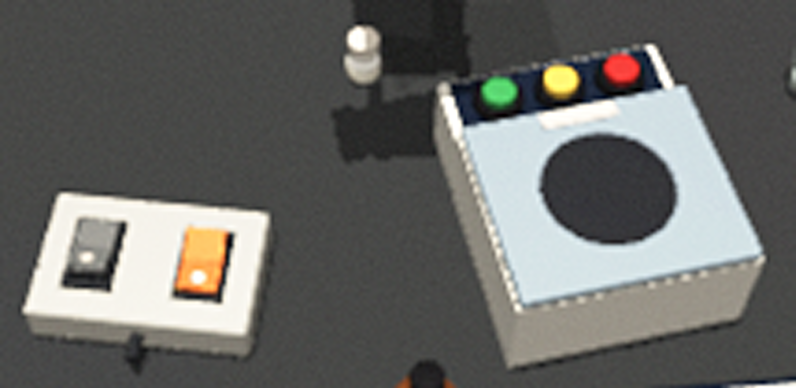

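View pics/t6.png

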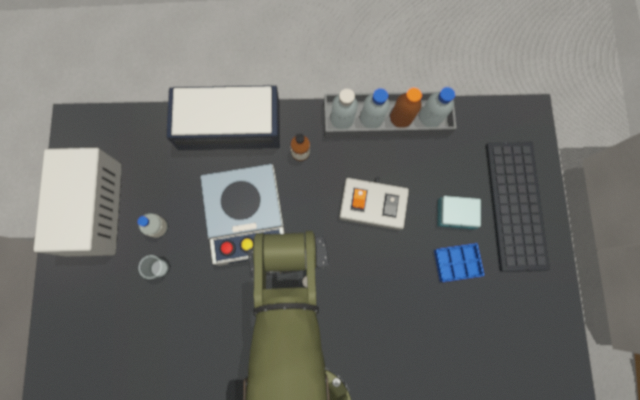

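View pics/d6.png

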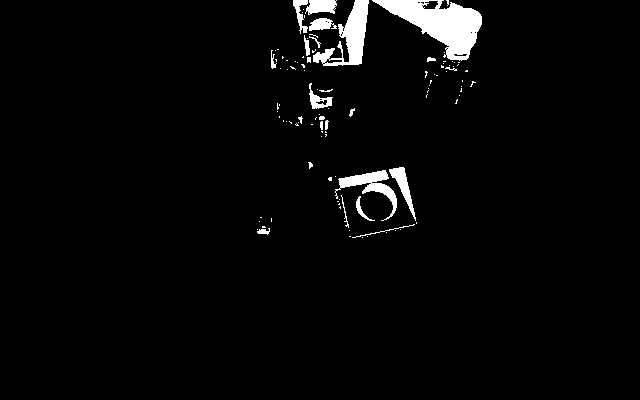

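View pics/w6.png

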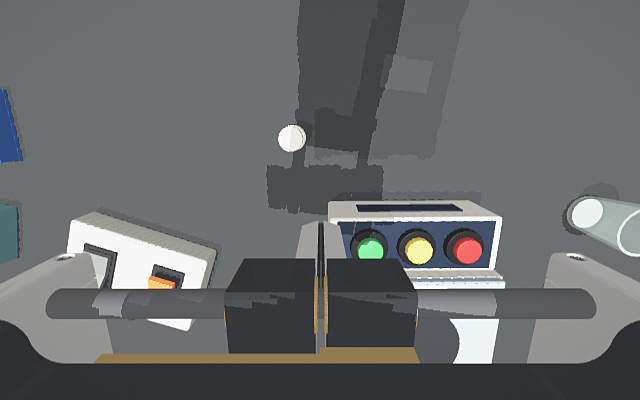

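The only differences from the first scene picture are the arm, the lid, the orange rocker and a shadow by the jar. The green key is up again and the hand is clear.

```bash
python3 -c "
from station import hand_in
print(hand_in())"
```

```text
the job is handed in; nothing more can be done
None
```

The job is handed in after about 11 s of robot time, with all three steps done in the order asked. I used only the closed fingers.

| Step | Fingertip height at the stop | Height given in the task | Force there |
|---|---|---|---|
| Lid pushed shut | 112.0 mm | 112 mm | 18 N |
| Dotted half of the orange rocker pressed down | 56.5 mm | about 56 mm | 17 N |
| Green key pressed, then released | 100.6 mm | about 101 mm (fully down) | 33 N |

- **Final pictures:** the lid is flat, the orange rocker has flipped with its near half up, and the grey rocker looks unchanged. The green key is up again, and the yellow and red keys look untouched. Compared with the first scene picture, only the arm, the lid and the orange rocker changed, apart from a small patch at the jar. I took that patch to be the arm's shadow, since the jar stands at the same place in the picture.
- **Hand:** it ended clear of everything at a height of 243 mm, with the force reading about zero.
- **Disagreements:** none of the checks failed. The cameras' estimates of the dot and green key positions differed by 2–4 mm, and I pressed near the middle of each. The 33 N on the green key was more than it needed.

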